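# Fold the counter menu board flat

## Robot

A 6-joint arm with a two-finger parallel gripper is mounted at the origin on the work surface. World frame = base frame: x ahead of the robot, y to its left, z up, the work surface at z = 0. Lengths are in m, angles in degrees, forces in N, time in s.
With the tool pointing down it reaches from about 0.3 to 0.75 m from the base axis. Payload 8.5 kg.
Tool frame: the origin (TCP) lies at the very end of the fingers, on their centre line; the grasp point (between the pads) lies 19 mm behind it (env.pinch_z is the distance from the TCP to the grasp point, in m); z points along the fingers, y is the line along which they close (so a half turn about z gives the same grasp; the last joint's range is limited). The gripper opens to 85 mm and grips with 20 to 120 N. Pads are 22 mm wide; open, the fingers measure 114 mm over their backs; the gripper's body (76 mm by 85 mm) begins 54 mm behind the grasp point. The pads swing forward as they close: fully open they stand 13 mm farther back than shut.
Start: joints at [-84.07, 21.807, 74.336, -0, 83.858, -12.336], TCP at [0.172, -0.522, 0.231] pointing down, gripper open.
Joint ranges: [-178.18, 178.18], [-50.72, 133.34], [12.68, 142.11], [-81.47, 261.47], [9.98, 163.14], [-165.26, 165.26]. Speed limits (degrees/s): [136.94, 136.94, 180, 180, 180, 180].

## Interface

Orientations are given as a 3x3 rotation matrix whose columns are the frame's x, y, z axes.
In Python, from rig import env, viewer gives the robot as it stands.
- The arm moves only by the tool drive_tool, never from a script. Its argument "series" is a list of rows, each a list of 3 entries, a list of its own where there are three numbers: the shift along the tool's x, y, z in m, then the turn about the tool's z in degrees, then the finger opening in m, from 0 to 0.0854. A call has 1 to 20 rows; each row is the pose to reach, as a shift and turn from the pose commanded when the call began, along the tool's axes at that moment; what a row does not reach only later rows make up. A row lasts 1/10 s, in which the tool goes at most 50 mm and 8.59 degrees, less where a joint would pass 70% of its speed; a pose out of reach is approached as far as the arm can. A call with a gripper value outside its range is refused whole. The fingers move at their own pace and stop on an object; "newtons" is the grip in N (left out, the last holds). Time passes only in rows, so rows that repeat a pose let the fingers close. It gives the time, the measured TCP pose, the force, the opening and the grip force at its end, in the units of the state.
- env.observe(): the state, without advancing time (a new reading comes with each control period).
- viewer.get_image(name): name is "side" or "top" or "wrist"; returns a dict with "img" (400x640x3 uint8, red, green, blue), "depth" (400x640 float32, m along the optical axis (not along the pixel's ray), 0 where there is no reading), "camera_matrix" (3x3 intrinsics, pixels), "rvec" (rotation vector, rad) and "tvec" (3), from world to camera coordinates, as OpenCV has them. Camera axes: x right, y down, z forward; pixel columns grow to the right and rows downward; lengths in m; the calibration is good to about 2 mm. A picture is of the moment at which its call begins.
- env.close_job(): hands the job in; it is judged then, once.
The state is a dict: "time_s": time; "q": joint angles; "qvel": joint speeds; "joint_efforts": joint torques, N m; "position": TCP position; "tool_rot": TCP orientation; "ft_force": force on the tool from outside, world axes, zero at the start; "wrist_torque": the same for the moment, N m; "grip_width": finger opening in m; "gripper_force": force on a finger pad.
Only numpy, scipy, OpenCV 4.12 (cv2) and the standard library are available. Lean on these libraries where they do the work, as an engineer would, in place of code of your own. Each camera call takes 0.05 s, during which the arm holds its last target. There are 200 camera calls.

## Task

Fold the propped-up menu board on the cafe counter down flat. Its ratchet keeps it from going straight down, so take it by its wooden bar, raise it right up past the last notch until the pawl tips over and falls clear, then lower the board all the way down and let go of it.

Things in the scene. Friction and masses are not known exactly. Their poses are not given: they have to be found in the camera images.
- stand: Light wooden stand screwed to the counter: base 240 (x) x 300 (y) x 18 mm. Origin: centre of its underside; z up, x points from the flat board's free edge to the hinge. Hinge axis: along y through (80, 0, 75) mm. Outside the board on the +y side (y 130 to 172) are a toothed steel wheel, radius 52 mm with a 66 mm nose, and the pawl. A similar dark sloping stand has no bar or wheel: not meant.
- menu_board (a joint): Angle of the dark wooden board (135 x 220 x 10 mm, white sheet on it, about 0.55 kg): 0 = flat towards the stand's -x, grows as it rises, stop at 1.52 rad. Starts in a notch (0.20, 0.50 or 0.79, or up to 0.06 more); it may rise but not sink. Slowly raised, it tips the pawl over at 1.3 to 1.4; then it can go down to 0. Damped hinge: 3 to 8 N at the bar; let go, it sinks at about 1 rad/s.
- board_bar (a point): Middle of the board's grab bar: round light wood, 16 mm thick, 140 mm long along the stand's y, on two 12 mm rods 62 mm either side of the middle, 60 mm off the panel's free edge. The point is on the bar's centre line: (80 - 205 cos a, 0, 75 + 205 sin a) mm in the stand's frame at board angle a. The bar can turn in the fingers: the hand can point down all along the arc, which is clear.
- pawl (a joint): Steel strut 52 mm long, tip up, a ball on its side, pivoted on the stand at (18, 140, 22) mm; 90 g. 0 = tip in a notch under a tooth (up to about 0.2 while it rides over teeth or sits on a tooth's edge). Balances at 0.29 rad; pushed further by the wheel's nose it falls away from the wheel to its stop at 1.10 and stays there.

How it is judged:
By the outcome, as a careful person would: the job done as asked, in the order asked, and still so for the second after the job is handed in, with the robot touching nothing.
It also fails if it takes over 45 s, if anything falls off the work surface, if the arm or the gripper's body presses on something with over 40 N, if the wrist force passes 120 N, or if a joint passes its speed limit or range.

## Working session

There is one attempt and no reset: what is moved stays moved. The work goes in short steps, Python scripts to look and compute and a tool call to move; the robot and the scene stay as the last step left them, time stands still between calls to the robot, and variables do not carry over. Pictures are saved under pics/ and viewed, at most 10 in all, crops included, and the job is handed in when it is done.

Besides the shell and the picture viewer there is one more tool, called after "Emit:" as name(argument=value, ...) on one line, values as JSON. drive_tool: Moves the arm, as the interface text tells. Its arguments: {"type":"object","properties":{"series":{"type":"array"},"newtons":{"type":"number"}},"required":["series"]}

```bash
mkdir -p pics; cat > h.py <<'E'
import numpy as np, cv2
from rig import env, viewer
def shot(n,f):
    d=viewer.get_image(n); cv2.imwrite(f'pics/{f}.png',d['img'][:,:,::-1]); np.savez(f'pics/{f}.npz',**d); return d
def world(d):
    R=cv2.Rodrigues(np.array(d['rvec'],float))[0]; K=d['camera_matrix']; z=d['depth']
    v,u=np.mgrid[:400,:640]
    c=np.stack([(u-K[0,2])/K[0,0]*z,(v-K[1,2])/K[1,1]*z,z],-1)
    return (c-np.ravel(d['tvec']))@R
E
python3 - <<'E'
from h import *
shot('top','t0');shot('side','s0')
o=env.observe();print(o['position'],o['tool_rot'],o['time_s'],env.pinch_z)
E
```

```text
[ 0.17235528 -0.52201412  0.23076773] [[ 9.49614184e-01  3.13421272e-01 -8.62494916e-05]
 [ 3.13421103e-01 -9.49613301e-01  1.33814957e-03]
 [ 3.37500876e-04 -1.29775822e-03 -9.99999101e-01]] 0.1 0.0187
```

View pics/t0.png

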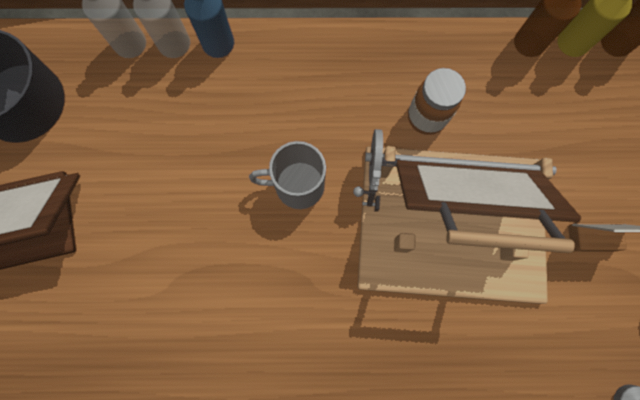

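View pics/s0.png

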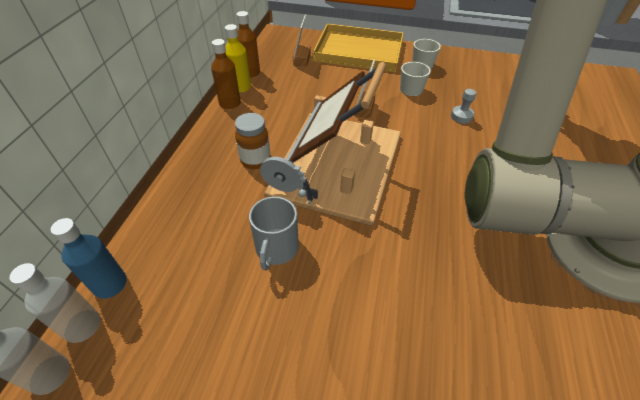

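The top view shows the stand at about (360–548, 150–300), with the bar running from (450,237) to (571,244). The wheel and pawl are on the left at (375,170). The side view confirms the board is propped at a fairly steep angle.

```bash
python3 - <<'E'
from h import *
np.set_printoptions(precision=4,suppress=True)
d=dict(np.load('pics/t0.npz'));W=world(d)
for n,(u,v) in dict(barL=(456,237),barM=(511,241),barR=(566,244),cnrL=(365,285),cnrR=(542,296),cnrTL=(364,160),hingeL=(410,160),hingeR=(535,167),base=(440,270),panelc=(480,187),paneledge=(500,213),counter=(250,300)).items(): print(n,W[v,u])
m=np.zeros((400,640),bool);m[225:256,445:578]=1
P=W[m];P=P[P[:,2]>W[241,511][2]-.015]
print(len(P),P.min(0),P.max(0))
c=P.mean(0);_,_,V=np.linalg.svd(P-c,full_matrices=False);t=(P-c)@V[0];print(c,V[0],t.min(),t.max())
# base outline
B=(abs(W[...,2]-.018)<.004)&(W[...,2]>0)
B[:, :355]=0;B[:140]=0
n,l,s,_=cv2.connectedComponentsWithStats(B.astype(np.uint8));k=1+s[1:,4].argmax()
Q=W[l==k][:,:2].astype(np.float32);print(s[k],cv2.minAreaRect(Q),cv2.boxPoints(cv2.minAreaRect(Q)))
# panel plane
m=np.zeros((400,640),np.uint8);cv2.fillConvexPoly(m,np.array([[425,172],[535,177],[550,203],[435,200]]),1)
p=W[m>0];c=np.median(p,0);p=p[np.linalg.norm(p-c,axis=1)<.1];c=p.mean(0);n=np.linalg.svd(p-c,full_matrices=False)[2][2];print('panel',c,n,np.degrees(np.arccos(abs(n[2]))))
E
```

```text
barL [ 0.5044 -0.0354  0.2328]
barM [ 0.4995 -0.0965  0.2335]
barR [ 0.496  -0.159   0.2314]
cnrL [0.4584 0.045  0.0194]
cnrR [ 0.4397 -0.2329  0.0201]
cnrTL [ 0.671   0.0388 -0.0001]
hingeL [ 0.6442 -0.0222  0.0814]
hingeR [ 0.6324 -0.2129  0.0809]
base [ 0.4811 -0.0749  0.0196]
panelc [ 0.5851 -0.1018  0.1435]
paneledge [ 0.5411 -0.1086  0.1836]
counter [ 0.4363  0.2287 -0.0003]
1849 [ 0.4378 -0.1675  0.2185] [0.5193 0.1202 0.7156]
[ 0.4994 -0.0944  0.2349] [-0.05    0.7419  0.6687] -0.06160378073455274 0.48373309344904547
[  358   167   190   137 12447] ((0.5420080423355103, -0.10110308229923248), (0.29957759380340576, 0.2047298401594162), 85.28388977050781) [[ 0.4277 -0.242 ]
 [ 0.6317 -0.2588]
 [ 0.6563  0.0398]
 [ 0.4523  0.0566]]
panel [ 0.584  -0.1094  0.1435] [ 0.7313 -0.061   0.6794] 47.20633723119894
```

Stand pose: yaw about −4.7° and origin at about (0.560, −0.103). The board angle is about 0.824 rad and the bar is at (0.500, −0.098, 0.2255). I'll go above it first.

Emit:
drive_tool(series=[[[0,0,-0.05],0,0.07],[[0,0,-0.1],0,0.07],[[0,0,-0.139],0,0.07],[[0.444,-0.3,-0.139],-67,0.07],[[0.444,-0.3,-0.139],-67,0.07],[[0.444,-0.3,-0.139],-67,0.07],[[0.444,-0.3,-0.139],-67,0.07],[[0.444,-0.3,-0.139],-67,0.07],[[0.444,-0.3,-0.139],-67,0.07],[[0.444,-0.3,-0.139],-67,0.07],[[0.444,-0.3,-0.139],-67,0.07],[[0.444,-0.3,-0.139],-67,0.07],[[0.444,-0.3,-0.139],-67,0.07],[[0.444,-0.3,-0.139],-67,0.07],[[0.444,-0.3,-0.139],-67,0.07],[[0.444,-0.3,-0.139],-67,0.07],[[0.444,-0.3,-0.09],-67,0.07],[[0.444,-0.3,-0.07],-67,0.07],[[0.444,-0.3,-0.07],-67,0.07],[[0.444,-0.3,-0.07],-67,0.07]], newtons=50)

```text
time_s: 2.1
position: [0.4999, -0.0992, 0.3024]
tool_rot: [[0.084, 0.996, 0.001], [0.996, -0.084, -0.001], [-0.0, 0.001, -1.0]]
ft_force: [0.6, 0.2, 0.1]
grip_width: 0.0703
gripper_force: 0.0
```

```bash
python3 - <<'E'
from h import *
np.set_printoptions(precision=4,suppress=True)
d=shot('wrist','w1');W=world(d)
m=(W[...,2]>.222)&(W[...,2]<.24)&(d['depth']>0)&(abs(W[...,0]-.5)<.03)
P=W[m];print(len(P),np.median(P,0),P.min(0),P.max(0))
E
```

```text
4402 [ 0.5011 -0.0866  0.2316] [ 0.4872 -0.1667  0.222 ] [ 0.5166 -0.0274  0.2348]
```

View pics/w1.png

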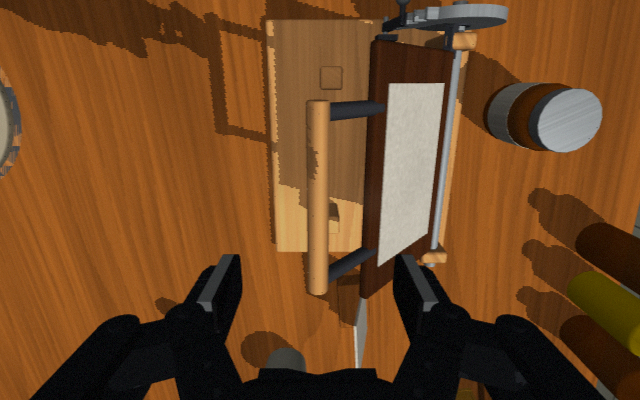

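The bar at column 318 lies midway between the finger tips (220 and 415), and the view is aligned with it. I'll descend 97 mm and close.

Emit:
drive_tool(series=[[[0,0,0.04],0,0.07],[[0,0,0.07],0,0.07],[[0,0,0.097],0,0.07],[[0,0,0.097],0,0.07],[[0,0,0.097],0,0.0],[[0,0,0.097],0,0.0],[[0,0,0.097],0,0.0],[[0,0,0.097],0,0.0],[[0,0,0.097],0,0.0],[[0,0,0.097],0,0.0],[[0,0,0.097],0,0.0],[[0,0,0.097],0,0.0]], newtons=50)

```text
time_s: 3.35
position: [0.4998, -0.0984, 0.2051]
tool_rot: [[0.083, 0.997, 0.0], [0.997, -0.083, -0.001], [-0.001, 0.0, -1.0]]
ft_force: [-5.3, -0.5, 5.5]
grip_width: 0.0145
gripper_force: 48.8
```

Emit:
drive_tool(series=[[[0,0.003,-0.0028],0,0],[[0,0.0061,-0.0055],0,0],[[0,0.0092,-0.0081],0,0],[[0,0.0124,-0.0107],0,0],[[0,0.0157,-0.0132],0,0],[[0,0.0189,-0.0157],0,0],[[0,0.0223,-0.0181],0,0],[[0,0.0257,-0.0204],0,0],[[0,0.0291,-0.0226],0,0],[[0,0.0326,-0.0248],0,0],[[0,0.0361,-0.0269],0,0],[[0,0.0396,-0.029],0,0],[[0,0.0432,-0.0309],0,0],[[0,0.0469,-0.0328],0,0],[[0,0.0505,-0.0346],0,0],[[0,0.0542,-0.0364],0,0],[[0,0.058,-0.0381],0,0],[[0,0.0618,-0.0397],0,0],[[0,0.0656,-0.0412],0,0],[[0,0.0694,-0.0426],0,0]])

```text
time_s: 5.35
position: [0.5684, -0.104, 0.2478]
tool_rot: [[0.083, 0.997, -0.002], [0.997, -0.083, -0.0], [-0.001, -0.002, -1.0]]
ft_force: [-5.3, -0.6, 7.7]
grip_width: 0.0146
gripper_force: 51.7
```

Emit:
drive_tool(series=[[[0,0.0039,-0.0014],0,0],[[0,0.0077,-0.0027],0,0],[[0,0.0117,-0.0039],0,0],[[0,0.0156,-0.0051],0,0],[[0,0.0196,-0.0061],0,0],[[0,0.0235,-0.0071],0,0],[[0,0.0276,-0.008],0,0],[[0,0.0316,-0.0088],0,0],[[0,0.0356,-0.0095],0,0],[[0,0.0396,-0.0102],0,0],[[0,0.0437,-0.0107],0,0],[[0,0.0437,-0.0107],0,0],[[0,0.0437,-0.0107],0,0],[[0,0.0437,-0.0107],0,0],[[0,0.0437,-0.0107],0,0]])

```text
time_s: 6.85
position: [0.6127, -0.1077, 0.2587]
tool_rot: [[0.083, 0.997, 0.001], [0.997, -0.083, -0.001], [-0.001, 0.001, -1.0]]
ft_force: [-3.5, 0.2, 7.9]
grip_width: 0.014
gripper_force: 52.0
```

```bash
python3 - <<'E'
from h import *
a=shot('side','s2')['img'];b=shot('top','t2')['img']
c=lambda i,u,v,w,h:cv2.resize(i[v:v+h,u:u+w,::-1],(400,400),interpolation=cv2.INTER_CUBIC)
cv2.imwrite('pics/c2.png',np.hstack([c(a,240,100,120,120),c(b,330,110,120,120)]))
E
```

```text
(no output)
```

View pics/c2.png

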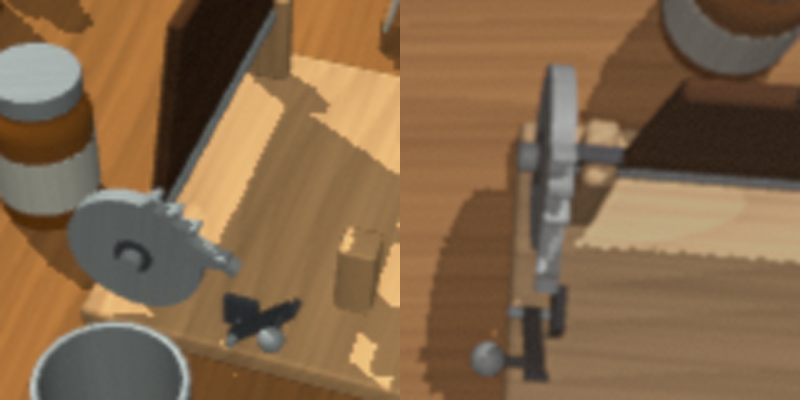

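The pawl has fallen away from the wheel: the ball is now at full-image pixel (356,217), up from (358,191), and the strut is leaning clear. Next I'll lower the board.

Emit:
drive_tool(series=[[[0,-0.0121,0.002],0,0],[[0,-0.0241,0.0047],0,0],[[0,-0.036,0.0081],0,0],[[0,-0.0476,0.0122],0,0],[[0,-0.0589,0.017],0,0],[[0,-0.0699,0.0224],0,0],[[0,-0.0806,0.0286],0,0],[[0,-0.0908,0.0353],0,0],[[0,-0.1007,0.0427],0,0],[[0,-0.1101,0.0506],0,0],[[0,-0.119,0.0591],0,0],[[0,-0.1274,0.0681],0,0],[[0,-0.1352,0.0776],0,0],[[0,-0.1425,0.0875],0,0],[[0,-0.1491,0.0979],0,0],[[0,-0.1551,0.1086],0,0],[[0,-0.1605,0.1197],0,0],[[0,-0.1651,0.131],0,0],[[0,-0.1691,0.1427],0,0],[[0,-0.1724,0.1545],0,0]])

```text
time_s: 8.95
position: [0.442, -0.0935, 0.1031]
tool_rot: [[0.083, 0.997, 0.004], [0.997, -0.083, -0.001], [-0.0, 0.004, -1.0]]
ft_force: [1.0, 1.1, 0.6]
grip_width: 0.0143
gripper_force: 56.7
```

Emit:
drive_tool(series=[[[0,-0.0026,0.012],0,0],[[0,-0.0044,0.0242],0,0],[[0,-0.0055,0.0364],0,0],[[0,-0.0058,0.0426],0,0],[[0,-0.0059,0.046],0,0],[[0,-0.0059,0.0485],0,0],[[0,-0.0059,0.0485],0,0],[[0,-0.0059,0.0485],0,0]])

```text
time_s: 9.75
position: [0.4353, -0.093, 0.0549]
tool_rot: [[0.083, 0.997, 0.001], [0.997, -0.083, -0.0], [-0.0, 0.001, -1.0]]
ft_force: [0.7, 0.2, -0.0]
grip_width: 0.0146
gripper_force: 59.3
```

Emit:
drive_tool(series=[[[0,0,0],0,0.05],[[0,0,0],0,0.05],[[0,0,0],0,0.05],[[0,0,0],0,0.05],[[0,0,0],0,0.05],[[0,0,0],0,0.05],[[0,0,-0.02],0,0.05],[[0,0,-0.04],0,0.05],[[0,0,-0.08],0,0.05],[[0,0,-0.12],0,0.05],[[0,-0.05,-0.15],0,0.05],[[0,-0.1,-0.15],0,0.05],[[0,-0.1,-0.15],0,0.05],[[0,-0.1,-0.15],0,0.05]])

```text
time_s: 11.15
position: [0.3347, -0.0845, 0.205]
tool_rot: [[0.084, 0.996, 0.001], [0.996, -0.084, -0.001], [-0.001, 0.001, -1.0]]
ft_force: [1.1, 0.5, 0.6]
grip_width: 0.05
gripper_force: 0.0
```

```bash
python3 - <<'E'
from h import *
np.set_printoptions(precision=4,suppress=True)
a=shot('side','s3')['img'];d=shot('top','t3');b=d['img'];W=world(d)
cv2.imwrite('pics/c3.png',np.hstack([cv2.resize(i[v:v+150,u:u+200,::-1],(400,300),interpolation=cv2.INTER_CUBIC) for i,u,v in ((a,230,80),(b,345,140))]))
for u,v in ((450,180),(500,185),(480,200),(450,215),(500,215)): print(W[v,u])
m=np.zeros((400,640),np.uint8);m[185:215,430:520]=1
p=W[m>0];c=np.median(p,0);p=p[abs(p[:,2]-c[2])<.01];n=np.linalg.svd(p-p.mean(0),full_matrices=False)[2][2];print(n,env.observe()['ft_force'],env.observe()['position'])
E
```

```text
[ 0.6123 -0.0814  0.0811]
[ 0.6042 -0.1567  0.0809]
[ 0.581  -0.1243  0.0814]
[ 0.5584 -0.0777  0.0812]
[ 0.5583 -0.153   0.0797]
[-0.003  -0.0004 -1.    ] [-0.122   0.0164 -0.5501] [ 0.3362 -0.085   0.2047]
```

View pics/c3.png

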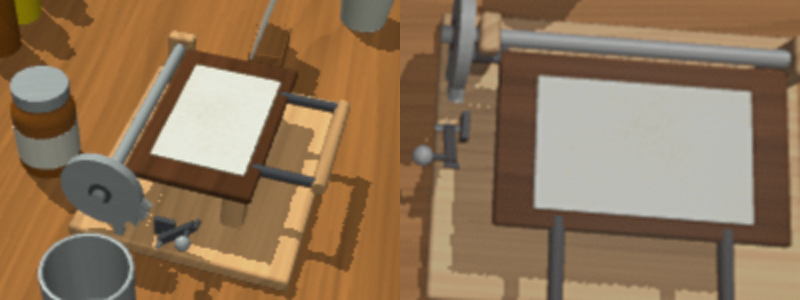

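The board lies flat, with a measured tilt of about 0.003 rad. The pawl is down and clear (ball at crop pixel (182,243)), and the gripper is free.

```bash
python3 -c "
from rig import env
print(env.close_job())"
```

```text
the job is handed in; nothing more can be done
None
```

The menu board was raised past the last notch until the pawl fell clear, then lowered flat and let go; the job was handed in at about 11 s, but no verdict came back.

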